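Mesh the toothed key in the mould press and clamp the mould

ROBOT

A 7-joint arm with a two-finger parallel gripper is mounted at the origin on a cart in front of the work surface, level with it; the furniture and walls round the work are solid. World frame = base frame: x ahead of the robot, y to its left, z up, the work surface at z = 0. Lengths are in m, angles in rad, forces in N, time in s.
With the tool pointing down it reaches from about 0.425 to 0.925 m from the base axis. Payload 6.8 kg.
Tool frame: the origin (TCP) lies midway between the tips of the shut fingers; the grasp point (between the pads) lies 19 mm behind it (grip_point_offset is the z of the grasp point in the tool frame, in m); z points along the fingers, y is the line along which they close (so a half turn about z gives the same grasp; the last joint's range is limited). The gripper opens to 85 mm and grips with 20 to 120 N. Pads are 22 mm wide; open, the fingers measure 114 mm over their backs; the gripper's body (76 mm by 85 mm) begins 54 mm behind the grasp point. The pads swing forward as they close: fully open they stand 13 mm farther back than shut.
Start: joints at [1.06, 0.477, 0.022, 1.555, -0.011, 1.109, -0.083], TCP at [0.265, -0.621, 0.211] pointing down, gripper open.
Joint ranges: [-2.96, 2.96], [-0.34, 2.1], [-1.41, 1.46], [0.24, 2.44], [-1.37, 4.51], [0.17, 1.92], [-2.96, 2.96]. Speed limits (rad/s): [2.39, 2.39, 3.14, 3.14, 3.14, 3.14, 3.14].

INTERFACE

Orientations are given as a rotation vector (axis times angle).
In Python, from bench import get_obs, grab_frame, calibration, hand_in, grip_point_offset gives the robot as it stands.
- The arm moves only by the shell command python3 -m pendant 'ROWS' [OPENING] [FORCE]. ROWS is a JSON object of lists of equal length, an entry for each row: "translation": the shift along the world's x, y, z in units of 25 mm (1.0 is 25 mm), a list of three; "delta_rot": the turn, a rotation vector about the world's x, y, z in units of 5 degrees (1.0 is 5 degrees), a list of three. In form: {"translation": [[dx, dy, dz], ...], "delta_rot": [[rx, ry, rz], ...]}. A call has 1 to 12 rows; each row is the pose to reach, as a shift and turn from the pose commanded when the call began; what a row does not reach only later rows make up. A row lasts 1/8 s, in which the tool goes at most 62.5 mm and 10.7 degrees, less where a joint would pass 70% of its speed; a pose out of reach is approached as far as the arm can. A call with a gripper value outside its range is refused whole. OPENING is the opening, from 0 (shut) to 1 (fully open), set as the call begins (- or left out, the last holds). The fingers move at their own pace and stop on an object; FORCE is the grip in N (left out, the last holds). Time passes only in rows, so rows that repeat a pose let the fingers close. It gives the time, the measured TCP pose, the force, the opening and the grip force at its end, in the units of the state.
- get_obs(): the state, without advancing time (a new reading comes with each control period).
- grab_frame(name): name is "scene" or "top" or "wrist"; returns (picture, depth): 420x560x3 uint8, red, green, blue; 420x560 float32, m along the optical axis (not along the pixel's ray), 0 where there is no reading.
- calibration(name): a dict with "K" (3x3 intrinsics, pixels), "k1" (the pictures are not rectified: a ray, as slopes to the right and down, at radius r is drawn at 1 + k1 r^2 times it, then the intrinsics apply), "rvec" (rotation vector, rad) and "tvec" (3), from world to camera coordinates, as OpenCV has them. Camera axes: x right, y down, z forward; pixel columns grow to the right and rows downward; lengths in m; the calibration is good to about 2 mm. A picture is of the moment at which its call begins: read the wrist's pose just before it. calibration takes no time and is no camera call; for the wrist camera it gives the pose at the moment of the call.
- hand_in(): hands the job in; it is judged then, once.
The state is a dict: "clock": time; "joints": joint angles; "qvel": joint speeds; "tau": joint torques, N m; "tcp_pos": TCP position; "orientation": TCP orientation; "contact_force": force on the tool from outside, world axes, zero at the start; "moment": the same for the moment, N m; "grip_width": finger opening in m; "gripper_force": force on a finger pad.
Only numpy, scipy, OpenCV 4.12 (cv2) and the standard library are available. Lean on these libraries where they do the work, as an engineer would, in place of code of your own. Each camera call takes 0.05 s, during which the arm holds its last target. There are 200 camera calls.

TASK

Put the toothed key into the socket on top of the mould press, turning it until its teeth mesh so that it can be pushed fully home. Then wind the press clockwise (seen from above) with the key until its plate clamps the plaster mould tight, and let go, leaving the key standing upright in the socket.

Things in the scene. Friction and masses are not known exactly. Their poses are not given: they have to be found in the camera images.
- key_grip (a point): centre of the key's square wooden grip (34 x 34 mm in plan, 54 mm tall, from 56 to 110 mm above the foot; flat sides face this point's x and y axes; z is the key's axis, up). The key is loose, about 0.35 kg, and first stands upright on the bench; a round steel shank, 29 mm thick, joins the grip to the toothed foot, whose underside is 83 mm below this point
- key_foot (a point): centre of the underside of the key's foot, axes as key_grip. Six evenly spaced teeth (every 60 degrees, one along x), 14 mm tall and 9.5 mm wide, reach out to a radius of 26 mm
- press: the mould press, fixed to the bench: grey base plate 150 x 180 x 14 mm, two steel posts, and a cross-bar along the press's y axis (180 mm long, top at 135 mm, nuts at its ends to 144 mm). Its screw stands upright in the middle, with the socket on top. Origin: centre of the underside of the base; z up
- socket (a point): centre of the open mouth of the round steel socket (a cup 76 mm wide) on the screw's top, 0.18 to 0.19 m above the bench; z up. It sinks with the screw; these axes do not turn. A plain bore 56 mm wide leads 10 mm down to six inward teeth, evenly spaced, 8 mm wide, reaching in to a radius of 18 mm. The angle at which they stand is not reported and differs each time
- socket_floor (a point): centre of the socket's floor, 26 mm below the mouth. The key stops on top of the socket's teeth, its foot 16 mm above the floor, unless its teeth stand in the gaps (about 4 degrees of play either way); then it goes down until its foot is on the floor: fully home. The screw takes about 0.15 N m to turn, so the key can be turned on the teeth under light pressure without moving it
- plate: round steel pressure plate under the screw, 68 mm wide; origin: centre of its underside; z up. It only slides: turning the screw clockwise from above lowers plate and socket together by 6 mm per radian. It starts 4 to 8.5 mm above the mould. The screw stays where it is left. On the mould the resistance rises steeply; tight means the plate bears on the mould with over 5 N
- mould: the closed two-part plaster mould, 86 x 100 x 60 mm, 0.7 kg, loose on the base plate of the press, under the pressure plate; origin: centre of its underside; z up
- mould_top (a point): centre of the upper face of the mould, 60 mm above its underside
Not all that is in view belongs to the job. Leave any yellow look-alike of the part that bears key_grip alone.

How it is judged:
By the outcome, as a careful person would: the job done as asked, in the order asked, and still so for the second after the job is handed in, with the robot touching nothing.
It also fails if it takes over 59 s, if anything falls off the work surface, if the arm or the gripper's body presses on something with over 40 N, if the wrist force passes 120 N, or if a joint passes its speed limit or range.

## Working session

There is one attempt and no reset: what is moved stays moved. The work goes in short steps, Python scripts to look and compute and a shell command to move; the robot and the scene stay as the last step left them, time stands still between calls to the robot, and variables do not carry over. Pictures are saved under pics/ and viewed, at most 10 in all, crops included, and the job is handed in when it is done.

```bash
mkdir -p pics
cat > h.py <<'E'
import numpy as np, cv2
from bench import *
from scipy.spatial.transform import Rotation as R
def cam(n):
    c=calibration(n); return np.array(c["K"]),c["k1"],R.from_rotvec(np.ravel(c["rvec"])).as_matrix(),np.ravel(c["tvec"])
def rays(n,uv,c=None):
    K,k1,Rm,t=c or cam(n)
    p=cv2.undistortPoints(np.array(uv,float).reshape(-1,1,2),K,np.array([k1,0,0,0,0.])).reshape(-1,2)
    d=np.c_[p,np.ones(len(p))]
    return -Rm.T@t, d@Rm   # origin, dirs (z-depth scaled)
def onz(n,uv,z,c=None):
    o,d=rays(n,uv,c); return o+d*((z-o[2])/d[:,2])[:,None]
def cloud(n,depth,c=None):
    h,w=depth.shape; v,u=np.mgrid[:h,:w]
    o,d=rays(n,np.c_[u.ravel(),v.ravel()],c)
    return (o+d*depth.ravel()[:,None]).reshape(h,w,3)
E
python3 - <<'E'
from h import *
o=get_obs();print({k:np.round(v,3) for k,v in o.items()}, grip_point_offset)
for n in("top","scene"):
    p,d=grab_frame(n);cv2.imwrite(f"pics/{n}0.png",p[:,:,::-1]);np.savez(f"{n}0.npz",p=p,d=d)
E
```

```text
{'clock': np.float64(0.0), 'joints': array([ 1.06 ,  0.478,  0.022,  1.556, -0.012,  1.109, -0.083]), 'qvel': array([ 0.001, -0.001, -0.001, -0.   ,  0.001,  0.   ,  0.002]), 'tau': array([-0.0000e+00, -5.9645e+01,  1.6070e+00, -2.8119e+01,  1.2000e-02,
        9.0000e-03,  0.0000e+00]), 'tcp_pos': array([ 0.264, -0.62 ,  0.21 ]), 'orientation': array([-3.076e+00, -6.280e-01,  1.000e-03]), 'contact_force': array([-0.012,  0.918,  0.207]), 'moment': array([-0.007, -0.009,  0.03 ]), 'gripper_force': np.float64(0.0), 'grip_width': np.float64(0.085)} -0.0187
```

View pics/top0.png

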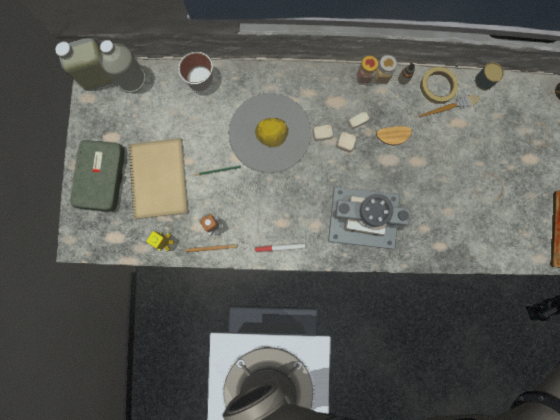

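View pics/scene0.png

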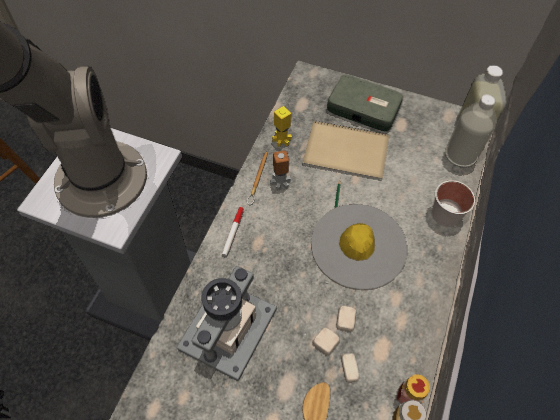

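The top view shows the brown key at (208,222), the yellow look-alike at (158,240), and the press with its socket at (376,210). The scene view shows the same key at (281,163) and the socket at (222,298).

Run:
```python
from h import *
for n,(x0,x1,y0,y1),(a0,a1,b0,b1) in(("top",(190,235,205,245),(320,420,170,255)),("scene",(265,300,140,195),(175,285,260,380))):
    f=np.load(n+"0.npz");p,d=f["p"],f["d"];X=cloud(n,d)
    sub=X[y0:y1,x0:x1].reshape(-1,3);c=p[y0:y1,x0:x1].reshape(-1,3).astype(int)
    k=sub[(sub[:,2]>.10)&(sub[:,2]<.12)]
    print(n,"grip top",len(k),k.mean(0).round(4),k.min(0).round(4),k.max(0).round(4))
    m=((X[:,:,2]>.1)&(X[:,:,2]<.12)).astype(np.uint8);mm=np.zeros_like(m);mm[y0:y1,x0:x1]=m[y0:y1,x0:x1]
    q=X[mm>0][:,:2].astype(np.float32);r=cv2.minAreaRect(q*1000);print(r)
    s=X[b0:b1,a0:a1].reshape(-1,3)
    g=s[(s[:,2]>.172)&(s[:,2]<.2)];print("rim",len(g),g.mean(0).round(4),(g.min(0)+g.max(0))/2,g.max(0)-g.min(0),np.percentile(g[:,2],[5,50,95]))
    cc=cv2.minEnclosingCircle((g[:,:2]*1000).astype(np.float32));print(cc)
    b=s[(s[:,2]>.127)&(s[:,2]<.15)];print("bar",cv2.minAreaRect((b[:,:2]*1000).astype(np.float32)))
    b=s[(s[:,2]>.008)&(s[:,2]<.02)];print("base",cv2.minAreaRect((b[:,:2]*1000).astype(np.float32)))
    i=p[b0:b1,a0:a1] if n=="top" else p[b0:b1,a0:a1]
    if n=="top":
        a=cv2.resize(p[180:240,335:420],None,fx=6,fy=6,interpolation=2); e=cv2.resize(p[200:245,185:230],None,fx=6,fy=6,interpolation=2)
        out=np.zeros((360,790,3),np.uint8);out[:360,:510]=a;out[:270,515:785]=e;cv2.imwrite("pics/crop1.png",out[:,:,::-1])
```

```text
top grip top 189 [0.4337 0.1597 0.1103] [0.4133 0.1389 0.1033] [0.4539 0.1819 0.118 ]
((434.10479736328125, 160.2965850830078), (34.447479248046875, 34.289310455322266), 33.995723724365234)
rim 493 [ 0.466  -0.2441  0.183 ] [ 0.46616473 -0.24438143  0.18185919] [0.07352627 0.07423733 0.01964625] [0.17395283 0.18445109 0.18848962]
((466.87066650390625, -244.8672637939453), 37.87051010131836)
bar ((466.9796142578125, -245.30206298828125), (180.94956970214844, 43.103092193603516), 84.33235931396484)
base ((470.6887512207031, -263.7055969238281), (210.83511352539062, 256.40350341796875), 3.9588584899902344)
scene grip top 190 [0.4343 0.1556 0.1092] [0.4126 0.1352 0.1002] [0.4542 0.1805 0.1171]
((433.4035949707031, 158.4401397705078), (33.85213088989258, 38.91445541381836), 31.686279296875)
rim 803 [ 0.4674 -0.2468  0.1821] [ 0.46653671 -0.24568877  0.18069406] [0.0760185  0.07583037 0.01736468] [0.17351122 0.18381807 0.18724955]
((466.7339782714844, -246.03948974609375), 38.43780517578125)
bar ((466.6313171386719, -245.90956115722656), (180.9927520751953, 43.361412048339844), 84.81990814208984)
base ((473.5823974609375, -261.5103759765625), (211.47970581054688, 190.76943969726562), 22.106130599975586)
```

View pics/crop1.png

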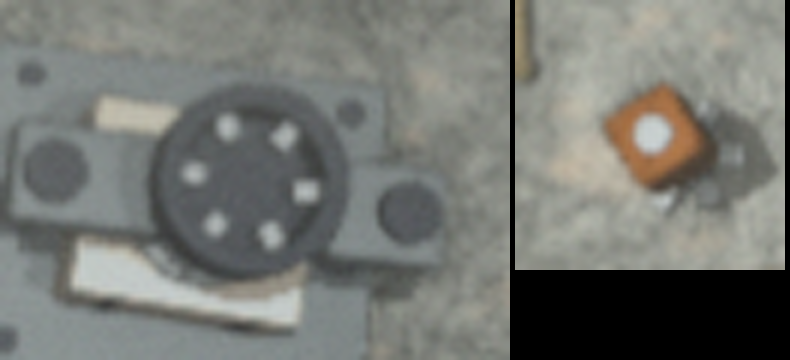

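The crop shows the socket's six bright tooth tops, e.g. (307,190) and (229,127) around the centre at (250,180). It also shows the square grip at (655,138), with some foot teeth visible to its right and below.

Run:
```python
from h import *
f=np.load("top0.npz");p,d=f["p"],f["d"];X=cloud("top",d)
g=X[185:235,350:405].reshape(-1,3);g=g[g[:,2]>.178];print("mouth z",np.median(g[:,2]),np.percentile(g[:,2],75))
for n,(x0,x1,y0,y1) in(("top",(358,394,192,229)),("scene",(200,245,278,318))):
    p=np.load(n+"0.npz")["p"].astype(int);m=np.zeros(p.shape[:2],np.uint8)
    m[y0:y1,x0:x1]=p[y0:y1,x0:x1].min(2)>125
    N,_,st,c=cv2.connectedComponentsWithStats(m)
    q=onz(n,c[1:],.175);C=np.array([.4668,-.2453])
    ok=np.hypot(*(q[:,:2]-C).T)<.03
    q=q[ok];w=st[1:,4][ok];cc=q[:,:2].mean(0);v=q[:,:2]-C
    print(n,w,q.mean(0),np.hypot(*v.T).round(4),np.degrees(np.arctan2(v[:,1],v[:,0])).round(1)%60)
# key foot
for n,(x0,x1,y0,y1) in(("top",(190,235,205,245)),("scene",(262,302,140,200))):
    f=np.load(n+"0.npz");p,d=f["p"],f["d"];X=cloud(n,d)
    s=X[y0:y1,x0:x1].reshape(-1,3);r=s[:,:2]-[.434,.159]
    k=(s[:,2]>.007)&(s[:,2]<.02)&(np.hypot(*r.T)<.032)&(np.hypot(*r.T)>.02)
    a=np.degrees(np.arctan2(r[k,1],r[k,0]));print(n,k.sum(),np.sort(a).round(0).astype(int))
```

```text
mouth z 0.18533658917642526 0.1867829444990725
top [12 10 10 13  8 12] [ 0.46663597 -0.24473274  0.175     ] [0.0233 0.022  0.0225 0.0217 0.0227 0.0225] [23.6 23.5 23.1 20.2 21.9 20.6]
scene [14 15 13 17 15 11] [ 0.46628648 -0.2449562   0.175     ] [0.0229 0.0227 0.0226 0.0222 0.0222 0.0207] [22.2 22.4 21.9 22.9 20.5 21.8]
top 33 [-169 -157 -154 -151 -146 -142 -137 -119  -93  -93  -86  -86  -80  -73
  -72  -34  -31  -28  -27  -23  -19  -16  -15  -10  139  144  145  148
  150  155  159  160  161]
scene 56 [-159 -157 -154 -152 -150 -149 -142 -141 -139 -136 -135 -129  -97  -95
  -93  -90  -89  -83  -82  -82  -78  -77  -77  -39  -39  -36  -34  -33
  -31  -28  -25  -22  -21  -20  -18  -17   18   24   26   27   28   28
   35   40   42   47   51   57  149  156  157  161  164  164  166  166]
```

```bash
python3 -m pendant '{"translation":[[0.8,1.5,1],[2,4,2],[3.5,6.5,3],[5,9,4],[6.5,11.5,4.5],[8,14,4.5],[8.5,16.5,4.5],[8.5,19,4.5],[8.5,21.5,4.5],[8,24,4.5],[8,26,4.5],[8,28,4.5]],"delta_rot":[[0,0,1.5],[0,0,3],[0,0,5],[0,0,7],[0,0,9],[0,0,11],[0,0,13],[0,0,15],[0,0,17],[0,0,19],[0,0,20],[0,0,20]]}' 1 60
```

```text
clock: 1.6
tcp_pos: [0.4645, 0.0481, 0.3233]
orientation: [1.496, 2.762, -0.001]
contact_force: [1.1, 1.3, 0.7]
grip_width: 0.0857
gripper_force: 0.0
```

```bash
python3 -m pendant '{"translation":[[0,1,0],[0,2.5,-1],[0,3.4,-2],[0,3.4,-2.5],[0,3.4,-2.5]],"delta_rot":[[0,0,0],[0,0,0],[0,0,0],[0,0,0],[0,0,0]]}'
python3 - <<'E'
from h import *
o=get_obs();print(o["tcp_pos"],o["orientation"])
c=cam("wrist");p,d=grab_frame("wrist");cv2.imwrite("pics/w1.png",p[:,:,::-1]);X=cloud("wrist",d,c);np.savez("w1.npz",p=p,d=d,X=X)
k=(X[:,:,2]>.104)&(X[:,:,2]<.116)&(np.hypot(X[:,:,0]-.434,X[:,:,1]-.16)<.03)
q=(X[k][:,:2]*1000).astype(np.float32);print(k.sum(),q.mean(0),cv2.minAreaRect(q))
E
```

```text
clock: 2.22
tcp_pos: [0.4647, 0.1301, 0.26]
orientation: [-1.498, -2.76, 0.003]
contact_force: [0.3, -0.1, -0.1]
grip_width: 0.0854
gripper_force: 0.0
[0.4646547  0.13005701 0.26002734] [-1.49752882 -2.76011286  0.00288599]
1509 [432.49237 160.62509] ((432.651611328125, 159.93844604492188), (33.735687255859375, 34.06990051269531), 34.47970962524414)
```

View pics/w1.png

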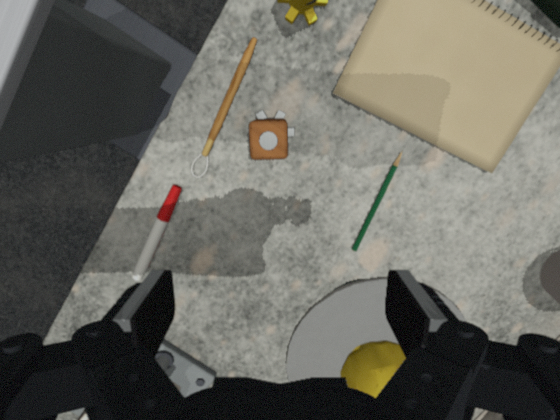

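The wrist view shows the key at (268,138), with one tooth to the right at (291,132) along the finger axis. So the key's x axis lies near 34°. Descending on it.

```bash
python3 -m pendant '{"translation":[[-0.7,0.6,-1],[-1.27,1.2,-2.5],[-1.27,1.2,-4],[-1.27,1.2,-5.2],[-1.27,1.2,-6.4],[-1.27,1.2,-7.3],[-1.27,1.2,-7.75],[-1.27,1.2,-7.75],[-1.27,1.2,-7.75]],"delta_rot":[[0,0,0.25],[0,0,0.25],[0,0,0.25],[0,0,0.25],[0,0,0.25],[0,0,0.25],[0,0,0.25],[0,0,0.25],[0,0,0.25]]}' 1 60
python3 -m pendant '{"translation":[[0,0,0],[0,0,0],[0,0,0],[0,0,0],[0,0,0],[0,0,0],[0,0,0],[0,0,0]],"delta_rot":[[0,0,0],[0,0,0],[0,0,0],[0,0,0],[0,0,0],[0,0,0],[0,0,0],[0,0,0]]}' 0 60
```

```text
clock: 3.4
tcp_pos: [0.4343, 0.1615, 0.0681]
orientation: [1.467, 2.776, 0.002]
contact_force: [-0.5, -0.2, 0.4]
grip_width: 0.0857
gripper_force: 0.0
clock: 4.4
tcp_pos: [0.4334, 0.1613, 0.0675]
orientation: [1.467, 2.778, -0.0]
contact_force: [-1.6, -1.6, 5.0]
grip_width: 0.0328
gripper_force: 59.2
```

```bash
python3 -m pendant '{"translation":[[0,0,0.7],[0,0,2.2],[0,0,4],[0,0,6],[0.2,-1,8],[0.8,-3,9],[1.2,-5,9],[1.6,-7,9],[1.8,-9,9],[1.8,-11,9],[1.6,-13,9],[1.4,-15,9]],"delta_rot":[[0,0,0],[0,0,0],[0,0,0],[0,0,0],[0,0,0.5],[0,0,1],[0,0,1.5],[0,0,2],[0,0,2.5],[0,0,3],[0,0,3.5],[0,0,3.5]]}'
python3 -m pendant '{"translation":[[0,-0.5,0],[0,-0.9,0],[0,-1.25,0],[0,-1.25,0],[0,-1.25,0],[0,-1.25,0]],"delta_rot":[[0,0,0],[0,0,0],[0,0,0],[0,0,0],[0,0,0],[0,0,0]]}'
```

```text
clock: 5.9
tcp_pos: [0.4675, -0.2146, 0.2925]
orientation: [-1.025, -2.969, -0.001]
contact_force: [0.9, 0.4, -4.0]
grip_width: 0.0329
gripper_force: 61.3
clock: 6.65
tcp_pos: [0.4685, -0.2441, 0.2922]
orientation: [-1.026, -2.969, -0.0]
contact_force: [-0.4, -0.4, -3.6]
grip_width: 0.0329
gripper_force: 61.4
```

Run:
```python
from h import *
o=get_obs();print(o["tcp_pos"],o["orientation"],o["contact_force"],o["moment"])
a=np.arctan2(o["orientation"][1],o["orientation"][0]);print("yaw",(np.degrees(2*a)-90)%360)
ims=[]
for n,b in(("scene",(180,280,220,340)),("top",(335,435,160,260)),("wrist",None)):
    p,d=grab_frame(n);np.savez(n+"2.npz",p=p,d=d)
    if b: ims.append(cv2.resize(p[b[2]:b[3],b[0]:b[1]],(400,int(400*(b[3]-b[2])/100)),interpolation=2))
out=np.zeros((480,800,3),np.uint8);out[:480,:400]=ims[0];out[:400,400:]=ims[1];cv2.imwrite("pics/m2.png",out[:,:,::-1])
```

```text
[ 0.46854506 -0.2441456   0.29216138] [-1.02550967e+00 -2.96943958e+00 -2.66261631e-04] [-0.42950852 -0.35144349 -3.55612668] [0.03622728 0.06428436 0.03917976]
yaw 51.894821440882595
```

View pics/m2.png

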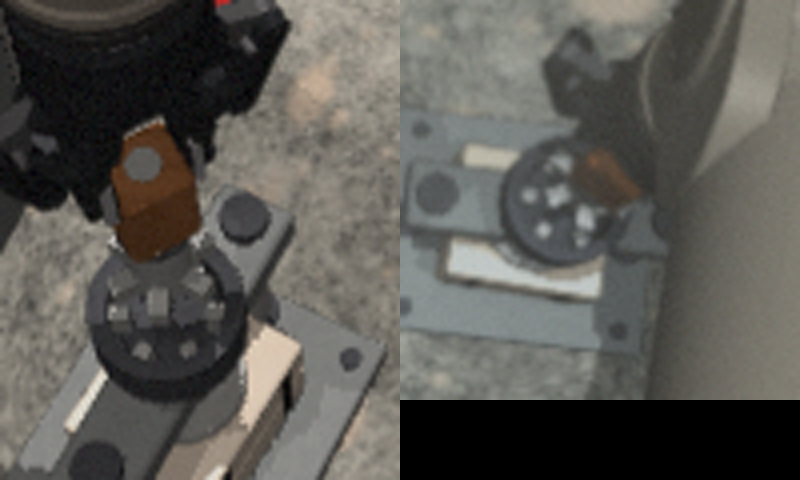

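The left (scene) view shows the key held upright with its foot hovering over the socket at about (165,300). The top view is mostly hidden by the arm. Next is a fit of the shank axis from depth.

Run:
```python
from h import *
from scipy.optimize import least_squares
for n in("scene","top"):
    d=np.load(n+"2.npz")["d"];X=cloud(n,d).reshape(-1,3);t=[.4685,-.2441]
    for nm,z0,z1,r0 in(("shank",.244,.277,.0145),):
        k=(X[:,2]>z0)&(X[:,2]<z1)&(np.hypot(*(X[:,:2]-t).T)<.019)
        q=X[k];f=least_squares(lambda c:np.hypot(*(q[:,:2]-c).T)-r0,t,loss="soft_l1",f_scale=.001);print(n,nm,k.sum(),f.x,np.std(f.fun))
    k=(X[:,2]>.222)&(X[:,2]<.243)&(np.hypot(*(X[:,:2]-t).T)<.032);q=X[k];v=q[:,:2]-t
    r=np.hypot(*v.T);print(n,"foot",k.sum(),q.min(0),q.max(0)); 
    a=np.degrees(np.arctan2(v[:,1],v[:,0]))[r>.02];print(np.sort(a).astype(int))
    g=X[(X[:,2]>.18)&(X[:,2]<.192)&(np.hypot(X[:,0]-.4665,X[:,1]+.245)<.042)&(np.hypot(X[:,0]-.4665,X[:,1]+.245)>.024)]
    print("rim",len(g),(g.min(0)+g.max(0))/2)
```

```text
scene shank 89 [ 0.46865898 -0.24526621] 0.0007564272774776219
scene foot 257 [ 0.44291192 -0.27134884  0.22346346] [ 0.49530013 -0.22435825  0.24263653]
[-179 -175 -175 -174 -173 -173 -173 -172 -171 -169 -169 -168 -136 -134
 -132 -131 -131 -130 -128 -127 -126 -125 -125 -124 -124 -123 -122 -121
 -120 -119 -118 -117 -116 -116 -116 -116 -116 -115 -115 -114 -113 -112
 -112 -112 -112 -111 -110  -79  -77  -77  -76  -76  -75  -74  -74  -73
  -73  -73  -73  -71  -71  -69  -69  -69  -69  -68  -68  -65  -65  -64
  -64  -64  -64  -64  -62  -61  -61  -60  -60  -60  -59  -58  -57  -57
  -56  -28  -27  -26  -26  -23  -23  -23  -23  -22  -22  -21  -21  -20
  -19  -19  -19  -18  -17  -17  -16  -14  -13  -12  -11  -11  -11  -10
  -10   -9   -7   -7   -6   -6   -4   -4   -3   -2   -1    0   34   35
   36   36   36   37   37   38   38   38   39   39   43   46   49   49
   51   53   53   55   56  174  177]
rim 429 [ 0.46650105 -0.24726243  0.18496145]
top shank 18 [ 0.46960867 -0.24509651] 0.00041062354323461434
top foot 110 [ 0.44305796 -0.26848544  0.22704078] [ 0.48837264 -0.2217852   0.24273406]
[-179 -178 -178 -140 -136 -136 -135 -134 -132 -129 -126 -124 -120 -118
 -111   40   41   41   42   43   46   48   48   50   51   54   57   57
   60   61   97  102  103  103  108  108  109  112  114  117  117  119
  121  123  159  160  162  164  164  165  167  170  171  174  175  176]
rim 262 [ 0.46615437 -0.24376834  0.18483911]
```

```bash
python3 -m pendant '{"translation":[[-0.09,0,-0.4],[-0.09,0,-0.8],[-0.09,0,-1.2],[-0.09,0,-1.5],[-0.09,0,-1.8],[-0.09,0,-1.8],[-0.09,0,-1.8]],"delta_rot":[[0,0,0],[0,0,0],[0,0,0],[0,0,0],[0,0,0],[0,0,0],[0,0,0]]}'
```

```text
clock: 7.68
tcp_pos: [0.4664, -0.245, 0.2474]
orientation: [1.027, 2.968, 0.0]
contact_force: [0.1, 0.6, -4.1]
grip_width: 0.0323
gripper_force: 61.3
```

```bash
python3 -m pendant '{"translation":[[0,0,-0.1],[0,0,-0.2],[0,0,-0.3],[0,0,-0.4],[0,0,-0.4]],"delta_rot":[[0,0,0],[0,0,0],[0,0,0],[0,0,0],[0,0,0]]}'
```

```text
clock: 8.3
tcp_pos: [0.4661, -0.2447, 0.2368]
orientation: [-1.027, -2.969, -0.001]
contact_force: [-1.3, 1.6, -4.6]
grip_width: 0.0325
gripper_force: 61.3
```

```bash
python3 -m pendant '{"translation":[[0,0,-0.1],[0,0,-0.2],[0,0,-0.3],[0,0,-0.4],[0,0,-0.4]],"delta_rot":[[0,0,0],[0,0,0],[0,0,0],[0,0,0],[0,0,0]]}'
```

```text
clock: 8.93
tcp_pos: [0.4661, -0.2447, 0.2268]
orientation: [-1.027, -2.969, -0.0]
contact_force: [0.7, 1.2, -5.9]
grip_width: 0.0329
gripper_force: 61.3
```

```bash
python3 -m pendant '{"translation":[[0,0,-0.05],[0,0,-0.1],[0,0,-0.1],[0,0,-0.1]],"delta_rot":[[0,0,0],[0,0,0],[0,0,0],[0,0,0]]}'; python3 -c "
from bench import *;o=get_obs();print(o['contact_force'],o['moment'],o['joints'])"
```

```text
clock: 9.43
tcp_pos: [0.4665, -0.245, 0.226]
orientation: [1.027, 2.968, -0.001]
contact_force: [-2.2, 2.6, 6.3]
grip_width: 0.0327
gripper_force: 62.7
[-2.23355156  2.59009719  6.32865531] [ 0.90458412  0.74288727 -0.03198182] [ 0.78421245  0.25768362 -0.49392176  1.86442969  0.14014847  1.05222082
  1.13889736]
```

Home: contact came with the foot at about 0.159 m, which is the socket's floor. Now winding clockwise.

```bash
python3 -m pendant '{"translation":[[0,0,0],[0,0,-0.02],[0,0,-0.04],[0,0,-0.06],[0,0,-0.08],[0,0,-0.1],[0,0,-0.12],[0,0,-0.14],[0,0,-0.14]],"delta_rot":[[0,0,-1],[0,0,-2],[0,0,-3],[0,0,-4],[0,0,-5],[0,0,-6],[0,0,-7],[0,0,-8],[0,0,-8]]}'; python3 -c "
from bench import *;o=get_obs();print(o['contact_force'],o['moment'],o['joints'][6])"
```

```text
clock: 10.55
tcp_pos: [0.4666, -0.245, 0.222]
orientation: [1.979, 2.438, 0.0]
contact_force: [-1.2, 3.3, 4.6]
grip_width: 0.0326
gripper_force: 62.3
[-1.1767715   3.28611859  4.56919381] [0.70122311 0.2761715  0.01204586] 0.4702100352189345
```

```bash
python3 -m pendant '{"translation":[[0,0,-0.02],[0,0,-0.04],[0,0,-0.06],[0,0,-0.08]],"delta_rot":[[0,0,-1],[0,0,-2],[0,0,-3],[0,0,-4]]}'; python3 -c "
from bench import *;o=get_obs();print(o['contact_force'],o['moment'],o['joints'][6],o['tau'][6])"
python3 -m pendant '{"translation":[[0,0,-0.02],[0,0,-0.04],[0,0,-0.06],[0,0,-0.06]],"delta_rot":[[0,0,-1],[0,0,-2],[0,0,-3],[0,0,-3]]}'; python3 -c "
from bench import *;o=get_obs();print(o['contact_force'],o['moment'],o['joints'][6],o['tau'][6])"
```

```text
clock: 11.05
tcp_pos: [0.467, -0.2448, 0.2207]
orientation: [2.37, 2.059, 0.0]
contact_force: [-2.4, 3.5, 12.1]
grip_width: 0.0328
gripper_force: 64.0
[-2.40689715  3.54244696 12.13045899] [0.94706256 0.83732459 1.60128689] 0.1351485543992166 -0.721586924046278
clock: 11.55
tcp_pos: [0.4669, -0.2456, 0.2206]
orientation: [2.606, 1.745, -0.004]
contact_force: [-7.2, 1.4, 20.1]
grip_width: 0.033
gripper_force: 99.0
[-7.2102566   1.44773343 20.11727469] [0.26856613 1.89698339 4.25268741] -0.10970649964105192 -4.583619832992554
```

Moment has risen to 4.3 N m and the sinking has stopped, so the plate is on the mould. I'll relax the wind-up slightly, let go and look.

```bash
python3 -m pendant '{"translation":[[0,0,0.02],[0,0,0.04],[0,0,0.06],[0,0,0.06]],"delta_rot":[[0,0,0.4],[0,0,0.8],[0,0,1.2],[0,0,1.2]]}'; python3 -c "
from bench import *;o=get_obs();print(o['contact_force'],o['moment'],o['tcp_pos'],o['orientation'])"
python3 -m pendant '{"translation":[[0,0,0],[0,0,0],[0,0,0],[0,0,0],[0,0,0],[0,0,0]],"delta_rot":[[0,0,0],[0,0,0],[0,0,0],[0,0,0],[0,0,0],[0,0,0]]}' 1
python3 - <<'E'
from h import *
o=get_obs();print(o["contact_force"],o["moment"])
p,d=grab_frame("scene");np.savez("scene3.npz",p=p,d=d)
cv2.imwrite("pics/s3.png",cv2.resize(p[220:390,150:320],(600,600),interpolation=2)[:,:,::-1])
E
```

```text
clock: 12.05
tcp_pos: [0.4668, -0.2456, 0.2207]
orientation: [2.515, 1.876, -0.003]
contact_force: [-3.6, 0.3, 10.3]
grip_width: 0.0329
gripper_force: 87.4
[-3.63627088  0.34232159 10.26497629] [0.04962183 0.88971286 2.97922895] [ 0.46681115 -0.24556321  0.22074241] [ 2.51487934  1.876306   -0.00268445]
clock: 12.8
tcp_pos: [0.4661, -0.2449, 0.2191]
orientation: [-2.528, -1.865, -0.0]
contact_force: [-0.5, -0.2, -0.3]
grip_width: 0.0856
gripper_force: 0.0
[-0.52400736 -0.22607481 -0.28768661] [ 0.00321741 -0.00942252  0.03817192]
```

View pics/s3.png

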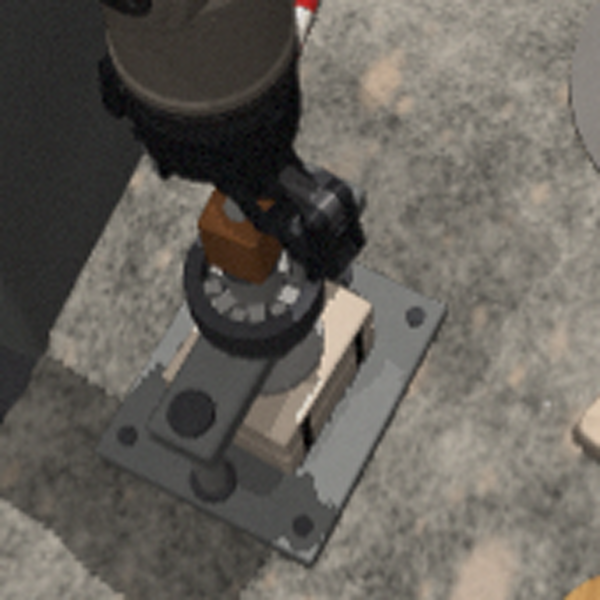

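The crop shows the key upright and meshed in the socket at about (245,280), the fingers open, and the plate down on the mould at about (290,370). Retreating straight up to check.

```bash
python3 -m pendant '{"translation":[[0,0,0.6],[0,0,1.5],[0,0,2.5],[0,0,4],[0,0,5.5],[0,1,6.5],[0,3,6.5],[0,5,6.5],[0,7,6.5],[0,8,6.5],[0,8,6.5]],"delta_rot":[[0,0,0],[0,0,0],[0,0,0],[0,0,0],[0,0,0],[0,0,0],[0,0,0],[0,0,0],[0,0,0],[0,0,0],[0,0,0]]}'
python3 - <<'E'
from h import *
for n in("top","scene"):
    p,d=grab_frame(n);X=cloud(n,d)
    if n=="top":im=cv2.resize(p[170:260,320:430],(550,450),interpolation=2)
    else: cv2.imwrite("pics/s4.png",np.hstack([cv2.resize(p[230:390,160:290],(366,450),interpolation=2),im[:,130:]])[:,:,::-1])
    r=np.hypot(X[:,:,0]-.4665,X[:,:,1]+.245);z=X[:,:,2]
    k=(r<.03)&(z>.25)&(z<.28);q=X[k];print(n,"grip top",k.sum(),np.median(q,0))
    k=(z>.245)&(z<.275)&(r<.03);print(cv2.minAreaRect((X[k][:,:2]*1000).astype(np.float32)))
    g=z[(r>.029)&(r<.037)&(z>.165)&(z<.2)];print("mouth",len(g),np.median(g))
E
```

```text
clock: 14.22
tcp_pos: [0.4662, -0.0427, 0.3829]
orientation: [2.523, 1.87, 0.002]
contact_force: [-0.2, -0.9, -0.9]
grip_width: 0.0854
gripper_force: 0.0
top grip top 257 [ 0.46575008 -0.24258865  0.26399091]
((466.81768798828125, -243.20004272460938), (34.724464416503906, 33.627174377441406), 0.0049656713381409645)
mouth 246 0.18009871639410646
scene grip top 388 [ 0.46866436 -0.24832815  0.26308088]
((467.00286865234375, -246.29425048828125), (33.904441833496094, 34.18073654174805), 89.10784149169922)
mouth 333 0.1797804235850302
```

View pics/s4.png

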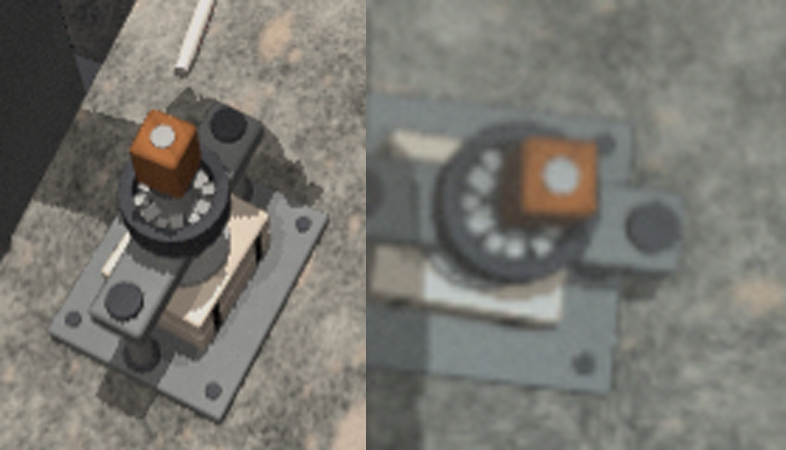

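Both views show the key upright and fully seated: its top is 84 mm above the mouth, as expected. The socket has dropped about 5.3 mm. The key twisted inside the pads (key yaw about 0°, tool −17°), so I'll regrip it squarely and check the tightness.

```bash
python3 -m pendant '{"translation":[[0,-2,0],[0,-4,0],[0,-6,0],[0,-8,0],[0,-8,-0.5],[0,-8,-2],[0,-8,-3.5],[0,-8,-5],[0,-8,-6],[0,-8,-6.45],[0,-8,-6.45],[0,-8,-6.45]],"delta_rot":[[0,0,1],[0,0,2],[0,0,3],[0,0,3],[0,0,3],[0,0,3],[0,0,3],[0,0,3],[0,0,3],[0,0,3],[0,0,3],[0,0,3]]}' 1
python3 -m pendant '{"translation":[[0,0,0],[0,0,0],[0,0,0],[0,0,0],[0,0,0],[0,0,0]],"delta_rot":[[0,0,0],[0,0,0],[0,0,0],[0,0,0],[0,0,0],[0,0,0]]}' 0 100;  python3 -c "
from bench import *;o=get_obs();print(o['contact_force'],o['moment'])"
python3 -m pendant '{"translation":[[0,0,0],[0,0,0],[0,0,0]],"delta_rot":[[0,0,-0.4],[0,0,-0.8],[0,0,-0.8]]}'; python3 -c "
from bench import *;o=get_obs();print(o['contact_force'],o['moment'])"
```

```text
clock: 15.82
tcp_pos: [0.4668, -0.2452, 0.2215]
orientation: [2.262, 2.177, 0.001]
contact_force: [0.8, 0.2, 0.6]
grip_width: 0.0853
gripper_force: 0.0
clock: 16.58
tcp_pos: [0.4663, -0.245, 0.2211]
orientation: [2.262, 2.179, 0.0]
contact_force: [-0.9, 0.8, 4.7]
grip_width: 0.032
gripper_force: 100.2
[-0.94025964  0.82668293  4.715659  ] [0.18033455 0.44168096 0.0986955 ]
clock: 16.95
tcp_pos: [0.4663, -0.245, 0.2211]
orientation: [2.335, 2.1, -0.001]
contact_force: [-1.9, -0.5, 5.0]
grip_width: 0.0321
gripper_force: 100.4
[-1.90721154 -0.53709241  5.03824439] [0.03328956 0.5261442  0.81678277]
```

```bash
for i in 1 2; do python3 -m pendant '{"translation":[[0,0,0],[0,0,0],[0,0,0]],"delta_rot":[[0,0,-0.4],[0,0,-0.6],[0,0,-0.6]]}'|sed -n 2,3p; python3 -c "
from bench import *;o=get_obs();print(o['contact_force'],o['moment'])"; done
```

```text
tcp_pos: [0.4663, -0.2449, 0.221]
orientation: [2.387, 2.041, -0.002]
[-2.41604172 -0.81035671  5.34438954] [-0.08509647  0.48437731  1.54699911]
tcp_pos: [0.4663, -0.2449, 0.221]
orientation: [2.437, 1.98, -0.002]
[-2.57434265 -1.14463311  5.24526332] [-0.13813508  0.57402431  2.20771455]
```

The clamp is firm: torque rises about 0.7 N m per 3° straight away. I'll ease off part of the torque, let go and withdraw.

```bash
python3 -m pendant '{"translation":[[0,0,0],[0,0,0],[0,0,0]],"delta_rot":[[0,0,0.5],[0,0,1],[0,0,1]]}'|sed -n 2,3p; python3 -c "
from bench import *;o=get_obs();print(o['contact_force'],o['moment'])"
python3 -m pendant '{"translation":[[0,0,0],[0,0,0],[0,0,0],[0,0,0],[0,0,0],[0,0,0]],"delta_rot":[[0,0,0],[0,0,0],[0,0,0],[0,0,0],[0,0,0],[0,0,0]]}' 1
python3 -m pendant '{"translation":[[0,0,0.6],[0,0,1.5],[0,0,2.5],[0,0,4],[0,0,5.5],[0,1,6.5],[0,3,6.5],[0,5,6.5],[0,7,6.5],[0,8,6.5],[0,8,6.5]],"delta_rot":[[0,0,0],[0,0,0],[0,0,0],[0,0,0],[0,0,0],[0,0,0],[0,0,0],[0,0,0],[0,0,0],[0,0,0],[0,0,0]]}'
python3 - <<'E'
from h import *
for n in("top","scene"):
    p,d=grab_frame(n);X=cloud(n,d)
    r=np.hypot(X[:,:,0]-.4665,X[:,:,1]+.245);z=X[:,:,2]
    k=(z>.245)&(z<.275)&(r<.03);print(cv2.minAreaRect((X[k][:,:2]*1000).astype(np.float32)),np.median(z[k]))
    g=z[(r>.029)&(r<.037)&(z>.165)&(z<.2)];print("mouth",len(g),np.median(g))
E
```

```text
tcp_pos: [0.4663, -0.245, 0.2211]
orientation: [2.351, 2.082, -0.001]
[-2.61499747  0.42458227  5.11306424] [-0.00885165  0.42835981  1.24471613]
clock: 18.82
tcp_pos: [0.4661, -0.2449, 0.2204]
orientation: [-2.356, -2.078, -0.0]
contact_force: [-0.2, -0.2, -1.2]
grip_width: 0.0855
gripper_force: 0.0
clock: 20.2
tcp_pos: [0.4662, -0.0428, 0.3842]
orientation: [2.35, 2.082, 0.002]
contact_force: [0.3, -1.3, 0.5]
grip_width: 0.0855
gripper_force: 0.0
((466.9787292480469, -243.5481719970703), (34.36274719238281, 34.51104736328125), 88.5374526977539) 0.26358683039454944
mouth 243 0.18000028807066037
((467.02899169921875, -245.93040466308594), (35.365718841552734, 34.198421478271484), 88.36861419677734) 0.26299837113741087
mouth 336 0.17953957458044983
```

Key is upright at −1.5°, seated, and the press is tight with the arm clear. Handing in.

```bash
python3 -c "
from bench import *;print(hand_in())"
```

```text
the job is handed in; nothing more can be done
None
```

I meshed the key and pushed it fully home, wound the press clockwise until its plate clamped the mould tight, and let go with the key standing upright in the socket; I handed the job in at about 20 s, and no verdict came back.

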